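Release a repaired phone from its bonding jig

ROBOT

A 6-joint arm with a two-finger parallel gripper is mounted at the origin on the work surface. World frame = base frame: x ahead of the robot, y to its left, z up, the work surface at z = 0. Lengths are in m, angles in rad, forces in N, time in s.
With the tool pointing down it reaches from about 0.35 to 0.775 m from the base axis. Payload 5.5 kg.
Tool frame: the origin (TCP) lies between the finger pads; the fingertips stand 19 mm ahead of it and the grasp point (between the pads) is the TCP; z points along the fingers, x is the direction in which the jaws open and shut, and the axes are right-handed (so a half turn about z gives the same grasp; the last joint's range is limited). The gripper opens to 85 mm and grips with 20 to 120 N. Pads are 22 mm wide; open, the fingers measure 114 mm over their backs; the gripper's body (76 mm by 85 mm) begins 54 mm behind the grasp point. The pads swing forward as they close: fully open they stand 13 mm farther back than shut.
Start: joints at [1.076, 0.313, 0.046, 1.304, 0, 1.431], TCP at [0.2, 0.539, 0.25] pointing down, gripper open.
Joint ranges: [-2.76, 2.76], [-0.86, 1.69], [-1.03, 1.26], [-2.2, 2.34], [-1.47, 1.5], [-3.14, 3.14]. Speed limits (rad/s): [2.57, 2.57, 3.14, 3.14, 3.14, 3.14].

INTERFACE

Orientations are given as a unit quaternion [w, x, y, z].
In Python, from workcell import env gives the robot as it stands. The module is installed in compiled form; this text tells all that it offers.
- The arm moves only by the tool carry_out, never from a script. Its argument "steps" is a list of rows, each a list of 7 numbers: the gripper command: -1 is shut, 1 is fully open, values between are in proportion, then the shift along the tool's x, y, z in m, then the turn, a rotation vector about the tool's x, y, z in rad. A call has 1 to 20 rows; each row shifts and turns the commanded pose from where the row before left it, along the tool's axes as they then stand; what a row does not reach is not made up. A row lasts 1/8 s, in which the tool goes at most 62.5 mm and 10.7 degrees, less where a joint would pass 70% of its speed; a pose out of reach is approached as far as the arm can. A call with a gripper value outside its range is refused whole. The fingers move at their own pace and stop on an object; "grip_force" is the grip in N (left out, the last holds). Time passes only in rows, so rows that do not move let the fingers close. It gives the time, the measured TCP pose, the force and the opening at its end, in the units of the state.
- env.get_state(): the state, without advancing time (a new reading comes with each control period).
- env.read_camera(name): name is "side" or "top" or "wrist"; returns a dict with "color" (400x640x3 uint8, red, green, blue), "K" (3x3 intrinsics, pixels), "dist" ([k1, k2, p1, p2, k3] as OpenCV has them; the pictures are not rectified), "R" (3x3) and "t" (3): a world point X has camera coordinates R X + t. Camera axes: x right, y down, z forward; pixel columns grow to the right and rows downward; lengths in m; the calibration is good to about 2 mm. A picture is of the moment at which its call begins. There is no depth.
- env.hand_in(): hands the job in, once; it reports no verdict.
The state is a dict: "clock": time; "joint_pos": joint angles; "qvel": joint speeds; "tau": joint torques, N m; "tcp_pos": TCP position; "orientation": TCP orientation; "wrist_force": force on the tool from outside, world axes, zero at the start; "ft_torque": the same for the moment, N m; "finger_gap": finger opening in m.
Only numpy, scipy, OpenCV 4.12 (cv2) and the standard library are available. Lean on these libraries where they do the work, as an engineer would, in place of code of your own. Each camera call takes 0.05 s, during which the arm holds its last target. There are 200 camera calls.

TASK

The glue on this repaired phone has set: before you move the phone, push the red handle of the toggle clamp over centre and lay it all the way back, so that the clamp is wide open, and leave it so. Then slide the phone along the channel out of the jig until it lies flat and wholly on the green mat, without picking it up. Leave the things around the jig where they are.

Things in the scene. Friction and masses are not known exactly. Their poses are not given: they have to be found in the camera images.
- jig: Fixed bonding jig: aluminium plate 190 (x) x 160 (y) x 13.5 mm thick on the desk, with a straight channel along its y, open at both ends (y = +-80). Origin on the desk under the channel's middle; x points across the channel, away from the clamp and the robot; y along the channel; z up. The channel's floor is the plate's top (13.5 mm up). A mat lies at each end, 2 mm from the plate.
- clamp_handle (a joint): Red clamp handle: 0 = clamped, upright; 1.38 rad = fully open, laid back to the jig's -x side (towards the robot), at a stop. It turns about a level axis along the jig's y through handle_pivot. Up to about 0.17 rad it must be forced over centre (about 6 N near its top) and springs back if let go; then it springs on to about 0.6 and from there moves lightly and stays where it is left.
- handle_pivot (a point): Pivot of the red handle, fixed to the jig at x = -117, y = 0, 75 mm above the desk, between two upright steel cheeks, 32 mm wide over all (y), from x = -122 to -77 of the jig, up to 83 mm above the desk.
- handle_top (a point): Top end of the handle, on its axis; moves with it. The handle is a straight bar, 80 mm from its pivot to this end, leaning back 0.055 rad at joint 0; its outer 55 mm is a red grip 16 mm in diameter.
- clamp_foot (a point): Outer end of the steel clamp arm (16 mm wide, 9 thick, 65 long from its pivot at x = -88 of the jig, 38 mm up); moves with it. Clamped, the arm lies about level, its 22 mm rubber foot 20 mm below this point on the phone, pressing with about 5 N. As the handle goes back the arm rises on the phone's side of it to 80 degrees; fully open it stays beyond x = -52 of the jig, up to 115 mm above the desk.
- channel (a point): Middle of the channel floor. Two black side rails stand at x = +-39.5 mm of the jig, 8 wide, 150 long (y), 5 high above the floor, leaving a channel 71 mm wide.
- phone_mid (a point): Centre of the phone (half-way up): a slab 68 (x) x 146 (y) x 9 mm thick, 0.13 to 0.27 kg, champagne case, black glass face up. It starts flat in the channel, long side (y) along it, about 1.5 mm clear of each rail, within 10 mm of the middle; the clamp foot rests on it about 23 mm to the clamp's side of its centre line.
- mat_green: Fixed green mat, a slab 130 (x) x 190 (y) x 12 mm, at one end of the channel, either one (it changes places with the orange mat). Origin on the desk under its middle, axes parallel to the jig's, its middle 177 mm from the jig's origin along the jig's y. Its top, z = 12 mm, is 1.5 mm below the channel floor.
- mat_orange: Fixed orange mat, the same size as the green one, at the other end of the channel. It stays empty.
- mouse_mid (a point): Loose black computer mouse 100 x 58 x 34 mm on the desk; this point is 17 mm up, at its middle. Not to be moved.
- charger_mid (a point): Loose black charger brick 85 x 50 x 30 mm on the desk; this point is its centre. Not to be moved.
- pen_cup_mid (a point): Loose pink pen cup, 76 mm in diameter, 95 mm high, with pens standing out to 146 mm; this point is on its axis 48 mm up. Not to be moved.
- eraser_mid (a point): Loose blue eraser 60 x 26 x 14 mm on the desk; this point is its centre. Not to be moved.
- phone_corner0 (a point): Corner of the phone at its +x +y side (34 mm and 73 mm from its centre), half-way up its thickness.
- phone_corner1 (a point): Corner of the phone at its -x +y side (34 mm and 73 mm from its centre), half-way up its thickness.
- phone_corner2 (a point): Corner of the phone at its -x -y side (34 mm and 73 mm from its centre), half-way up its thickness.
- phone_corner3 (a point): Corner of the phone at its +x -y side (34 mm and 73 mm from its centre), half-way up its thickness.
Not all that is in view belongs to the job. Of the things like the jig, leave any that is orange or yellow; of the rest the larger one is meant.

How it is judged:
On the way:
1. the clamp is flipped open (handle beyond 1.0 rad) with the phone still in the channel (centre within 30 mm of its middle) (value of joint clamp_handle above 1 rad and horizontal distance between phone_mid and jig below 0.03 m), for 0.2 s.
At the end, for the whole second after the job is handed in: All four corners of the phone lie within the outline of the green mat, the phone lies flat on it (within 0.05 rad, face up, its centre 16.5 mm up within 3 mm), the clamp handle is still open (beyond 1.0 rad), and the mouse, charger, pen cup and eraser are within 20 mm of where they were (x of phone_corner0 in the frame of mat_green between -0.065 and 0.065 m and y of phone_corner0 in the frame of mat_green between -0.095 and 0.095 m and x of phone_corner1 in the frame of mat_green between -0.065 and 0.065 m and y of phone_corner1 in the frame of mat_green between -0.095 and 0.095 m and x of phone_corner2 in the frame of mat_green between -0.065 and 0.065 m and y of phone_corner2 in the frame of mat_green between -0.095 and 0.095 m and x of phone_corner3 in the frame of mat_green between -0.065 and 0.065 m and y of phone_corner3 in the frame of mat_green between -0.095 and 0.095 m and value of joint clamp_handle above 1 rad and angle between phone_mid's own z axis and vertical below 0.05 rad and height (world z) of phone_mid between 0.0135 and 0.0195 m and distance of each of mouse_mid, charger_mid, pen_cup_mid, eraser_mid from where it was at the start of the episode below 0.02 m); the robot touches nothing.
It fails at once if the phone shifted more than 20 mm while the clamp was not open (handle below 0.4 rad) (distance of phone_mid from where it was at the start of the episode above 0.02 m and value of joint clamp_handle below 0.4 rad).
It fails at once if the phone picked up (its centre more than 40 mm above the desk) (height (world z) of phone_mid above 0.04 m).
It fails at once if the mouse, charger, pen cup or eraser moved more than 20 mm (distance of any of mouse_mid, charger_mid, pen_cup_mid, eraser_mid from where it was at the start of the episode above 0.02 m).
It also fails if it takes over 48 s, if anything falls off the work surface, if the arm or the gripper's body presses on something with over 40 N, if the wrist force passes 120 N, or if a joint passes its speed limit or range.

## Working session

There is one attempt and no reset: what is moved stays moved. The work goes in short steps, Python scripts to look and compute and a tool call to move; the robot and the scene stay as the last step left them, time stands still between calls to the robot, and variables do not carry over. Pictures are saved under pics/ and viewed, about 8 in all and at most 12, crops included, and the job is handed in when it is done.

Besides the shell and the picture viewer there is one more tool, called after "Emit:" as name(argument=value, ...), one argument or row to a line, values as JSON. carry_out: Moves the arm, as the interface text tells. Its arguments: {"type":"object","properties":{"steps":{"type":"array","items":{"type":"array","items":{"type":"number"}}},"grip_force":{"type":"number"}},"required":["steps"]}

```bash
mkdir -p pics
cat > h.py <<'E'
import numpy as np, cv2, json
from workcell import env
def snap(n,tag):
    c=env.read_camera(n); cv2.imwrite(f'pics/{tag}.png',c['color'][:,:,::-1]); np.savez(f'pics/{tag}.npz',**c); return c
def ray(c,uv):
    p=cv2.undistortPoints(np.array(uv,float).reshape(-1,1,2),c['K'],c['dist']).reshape(-1,2)
    d=np.c_[p,np.ones(len(p))]@c['R']; o=-c['R'].T@c['t']; return o,d
def onz(c,uv,z):
    o,d=ray(c,uv); return o+d*((z-o[2])/d[:,2])[:,None]
def proj(c,X):
    return cv2.projectPoints(np.array(X,float).reshape(-1,1,3),cv2.Rodrigues(c['R'])[0],c['t'],c['K'],c['dist'])[0].reshape(-1,2)
def tri(c1,u1,c2,u2):
    o1,d1=ray(c1,[u1]);o2,d2=ray(c2,[u2]);d1=d1[0];d2=d2[0]
    s=np.linalg.lstsq(np.c_[d1,-d2],o2-o1,rcond=None)[0]; a=o1+s[0]*d1;b=o2+s[1]*d2
    return (a+b)/2,np.linalg.norm(a-b)
E
python3 - <<'E'
from h import *
a=snap('top','top0');b=snap('side','side0')
for c in(a,b): print(-c['R'].T@c['t'],c['R'][2])
print(env.get_state())
E
```

```text
[0.50053967 0.0394737  1.31589398] [ 0.03153028 -0.00717192 -0.99947707]
[0.2838165  0.82309522 0.79542258] [ 0.2403329  -0.74646278 -0.62051061]
{'clock': 0.1, 'joint_pos': array([ 1.07636778e+00,  3.13936815e-01,  4.51010151e-02,  1.30357221e+00,
       -2.04212507e-05,  1.43118674e+00]), 'qvel': array([-0.00051843, -0.00196996,  0.00364981,  0.00069243, -0.0007932 ,
       -0.00069721]), 'tau': array([ 3.07272472e-03, -4.81723630e+01,  2.99245512e+01,  1.27651435e-02,
       -1.09335576e-04, -7.73108638e-06]), 'tcp_pos': array([0.19959036, 0.53881181, 0.24949489]), 'orientation': array([ 3.72901128e-04,  8.20798305e-01,  5.71217552e-01, -7.14445145e-04]), 'wrist_force': array([ 0.10493712, -0.04499759, -0.59813896]), 'ft_torque': array([ 0.05572753, -0.01563261, -0.00065044]), 'finger_gap': 0.08553408649498227}
```

View pics/top0.png

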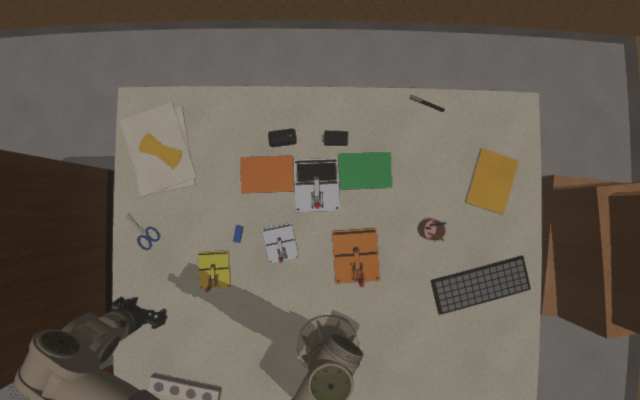

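View pics/side0.png

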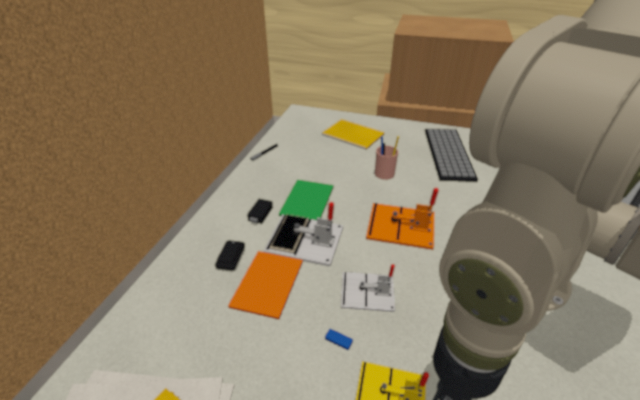

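Jig-like things in the top view are white (317,187), small white (281,245), orange (356,257) and yellow (213,270). The one meant is (317,187): it is neither orange nor yellow, it is the larger white one, and it lies between the mats. Next I take one enlarged crop to confirm this, and measure.

```bash
cat > m.py <<'E'
from h import *
a=dict(np.load('pics/top0.npz'));b=dict(np.load('pics/side0.npz'))
def mask(c,lo,hi):
    return cv2.inRange(cv2.cvtColor(c['color'],cv2.COLOR_RGB2HSV),lo,hi)
def rect(m,near):
    cs=[x for x in cv2.findContours(m,0,cv2.CHAIN_APPROX_NONE)[0] if cv2.contourArea(x)>8]
    x=min(cs,key=lambda k:np.hypot(*(k.reshape(-1,2).mean(0)-near)))
    return x.reshape(-1,2).astype(float)
def fit(c,cnt,z):
    P=onz(c,cnt,z)[:,:2]; r=cv2.minAreaRect((P*1000).astype(np.float32)); return r
for c,n1,n2 in((a,(365,170),(267,174)),(b,(307,199),(267,283))):
    g=fit(c,rect(mask(c,(50,100,50),(80,255,255)),n1),.012)
    o=fit(c,rect(mask(c,(5,150,100),(15,255,255)),n2),.012)
    G=np.array(g[0]);O=np.array(o[0]);d=O-G
    print('green',np.round(g[0]),np.round(g[1]),g[2],'orange',np.round(o[0]),np.round(o[1]),'mid',np.round((G+O)/2,1),'dist',np.linalg.norm(d),'yaw',np.degrees(np.arctan2(-d[0],d[1])))
red=[rect(cv2.bitwise_or(mask(c,(0,150,90),(4,255,255)),mask(c,(174,150,90),(180,255,255))),n) for c,n in((a,(318,206)),(b,(331,211)))]
for r in red: print(r.min(0),r.max(0),len(r))
for nm,u,v,z in(('mouse',(282,138),(260,211),.017),('charger',(336,138),(231,255),.015),('cup',(431,229),(386,163),.048),('eraser',(238,233),(339,339),.007)):
    print(nm,onz(a,[u],z)[0],onz(b,[v],z)[0])
ca=cv2.resize(a['color'][120:300,190:410],None,fx=3.4,fy=3.0,interpolation=2)[:,:,::-1]
cv2.imwrite('pics/crop.png',cv2.resize(a['color'][140:280,230:400],None,fx=4,fy=4,interpolation=2)[:,:,::-1])
E
python3 m.py
```

```text
green [ 634. -129.] [124. 184.] 2.661956548690796 orange [618. 223.] [125. 185.] mid [625.8  47.4] dist 352.43936261175685 yaw 2.668909534322152
green [ 633. -127.] [126. 186.] 2.7677385807037354 orange [617. 226.] [128. 191.] mid [625.2  49.6] dist 354.12612813134353 yaw 2.6811794503828614Traceback (most recent call last):
  File "m.py", line 16, in <module>
    red=[rect(cv2.bitwise_or(mask(c,(0,150,90),(4,255,255)),mask(c,(174,150,90),(180,255,255))),n) for c,n in((a,(318,206)),(b,(331,211)))]
         ~~~~^^^^^^^^^^^^^^^^^^^^^^^^^^^^^^^^^^^^^^^^^^^^^^^^^^^^^^^^^^^^^^^^^^^^^^^^^^^^^^^^^^^^^
  File "m.py", line 7, in rect
    x=min(cs,key=lambda k:np.hypot(*(k.reshape(-1,2).mean(0)-near)))
ValueError: min() iterable argument is empty
```

```bash
sed -i 's/>8\]/>1]/; s/(4,255,255)/(6,255,255)/; s/(0,150,90)/(0,120,70)/;s/(174,150,90)/(172,120,70)/' m.py
cat >> m.py <<'E'
J=np.array([.6255,.0485,0]);t=np.radians(2.67);Rj=cv2.Rodrigues(np.array([0,0,t]))[0]
print('pivot',J+Rj@[-.117,0,.075])
top=J+Rj@[-.1214,0,.155]; print('top pred',top,proj(a,top),proj(b,top))
ra=red[0];rb=red[1]
T,e=tri(a,ra[ra[:,1]>=ra[:,1].max()-2].mean(0),b,rb[rb[:,1]<=rb[:,1].min()+1].mean(0));print('top tri',T,e)
E
python3 m.py
```

```text
green [ 634. -129.] [124. 184.] 2.661956548690796 orange [618. 223.] [125. 185.] mid [625.8  47.4] dist 352.43936261175685 yaw 2.668909534322152
green [ 633. -127.] [126. 186.] 2.7677385807037354 orange [617. 226.] [128. 191.] mid [625.2  49.6] dist 354.12612813134353 yaw 2.6811794503828614
[315. 203.] [319. 207.] 10
[328. 202.] [333. 219.] 36
mouse [0.74649165 0.16946103 0.017     ] [ 0.74877868 -0.02074209  0.017     ]
charger [ 0.74868171 -0.02469773  0.015     ] [0.74661162 0.17228896 0.015     ]
cup [ 0.42588169 -0.35932744  0.048     ] [ 0.42413046 -0.35737187  0.048     ]
eraser [0.40376478 0.32472543 0.007     ] [0.40067884 0.32514525 0.007     ]
pivot [0.50862701 0.04304974 0.075     ]
top pred [0.50423179 0.04284477 0.155     ] [[316.50483103 205.65693537]] [[331.31143517 202.87986033]]
top tri [0.5047286  0.04276738 0.15520623] 0.003295074598971003
```

View pics/crop.png

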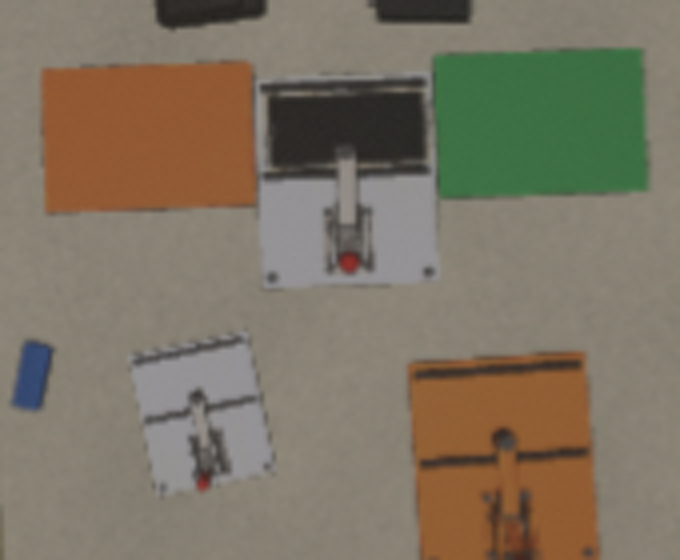

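The crop shows the white jig with the phone, and its red knob is near crop pixel (348,262), i.e. (317,205) in the full picture. The triangulated handle top (z 0.155) matches the prediction to within 1 mm. The green mat is on the −y side, the jig origin is at (0.6255, 0.0485) and its yaw is 2.67°.

I turn the tool to the jig axes (tool x = jig x, tool y = −jig y) and go above the place behind the handle.

Emit:
carry_out(
  steps=[
    [-1, 0, 0, 0, 0, 0, 0.146],
    [-1, 0, 0, 0, 0, 0, 0.146],
    [-1, 0, 0, 0, 0, 0, 0.146],
    [-1, 0, 0, 0, 0, 0, 0.146],
    [-1, 0, 0, 0, 0, 0, 0.146],
    [-1, 0, 0, 0, 0, 0, 0.146],
    [-1, 0, 0, 0, 0, 0, 0.146],
    [-1, 0, 0, 0, 0, 0, 0.147],
    [-1, 0.0265, 0.0425, 0, 0, 0, 0],
    [-1, 0.0265, 0.0425, 0, 0, 0, 0],
    [-1, 0.0265, 0.0425, 0, 0, 0, 0],
    [-1, 0.0265, 0.0425, 0, 0, 0, 0],
    [-1, 0.0265, 0.0425, 0, 0, 0, 0],
    [-1, 0.0265, 0.0425, 0, 0, 0, 0],
    [-1, 0.0265, 0.0425, 0, 0, 0, 0],
    [-1, 0.0265, 0.0425, 0, 0, 0, 0],
    [-1, 0.0265, 0.0425, 0, 0, 0, 0],
    [-1, 0.0265, 0.0425, 0, 0, 0, 0],
    [-1, 0.0265, 0.0425, 0, 0, 0, 0],
    [-1, 0.0265, 0.0425, 0, 0, 0, 0],
  ],
  grip_force=40,
)

```text
clock: 2.6
tcp_pos: [0.5419, 0.0433, 0.2499]
orientation: [-0.0, 1.0, 0.023, -0.0]
wrist_force: [0.8, 0.7, 0.2]
finger_gap: -0.0001
```

```bash
cat > s.py <<'E'
from h import *
def st():
    s=env.get_state();J=np.array([.6255,.0485,0]);Rj=cv2.Rodrigues(np.array([0,0,np.radians(2.67)]))[0]
    q=s['orientation'];print('t',s['clock'],'jig mm',np.round((s['tcp_pos']-J)@Rj*1000,1),'yaw',np.degrees(2*np.arctan2(q[2],q[1])),'q',np.round(q,3),'F',np.round(s['wrist_force']@Rj,1),'gap',s['finger_gap'])
E
python3 -c "
from s import *
st();c=snap('side','s1')"
```

```text
t 2.6 jig mm [-83.7  -1.3 249.9] yaw 2.684874605964306 q [-0.     1.     0.023 -0.   ] F [0.8 0.7 0.2] gap -0.00010689619835868915
```

View pics/s1.png

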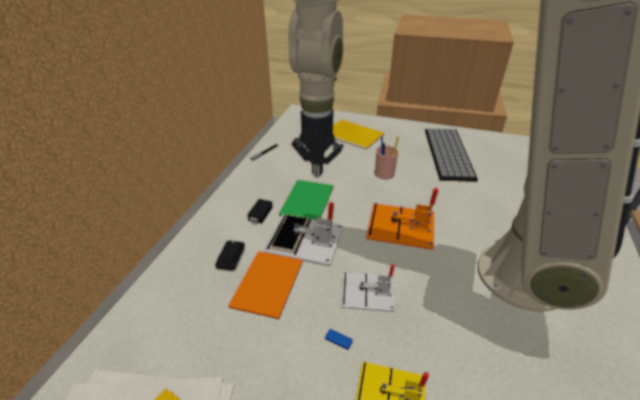

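The picture shows the shut fingers upright over the clamp side of the jig, clear of the handle. I go down behind the handle and start to push.

Emit:
carry_out(
  steps=[
    [-1, 0, -0.001, 0.03, 0, 0, 0],
    [-1, 0, 0, 0.03, 0, 0, 0],
    [-1, 0, 0, 0.02, 0, 0, 0],
    [-1, 0, 0, 0.019, 0, 0, 0],
    [-1, -0.005, 0, 0, 0, 0, 0],
    [-1, -0.005, 0, 0, 0, 0, 0],
    [-1, -0.003, 0, 0, 0, 0, 0],
    [-1, -0.003, 0, 0, 0, 0, 0],
    [-1, -0.003, 0, 0, 0, 0, 0],
    [-1, 0, 0, 0, 0, 0, 0],
  ],
)

```text
clock: 3.9
tcp_pos: [0.5238, 0.0448, 0.1522]
orientation: [-0.0, 1.0, 0.024, 0.002]
wrist_force: [5.3, 0.6, 1.7]
finger_gap: -0.0003
```

```bash
python3 -c "
from s import *
st();a=snap('side','s2');b=snap('top','t2')
A=a['color'][150:270,240:390];B=b['color'][140:230,260:373]
cv2.imwrite('pics/c2.png',np.hstack([cv2.resize(A,(400,320)),cv2.resize(B,(400,320))])[:,:,::-1])"
```

```text
t 3.9 jig mm [-101.7    1.1  152.2] yaw 2.693755774325974 q [-0.     1.     0.024  0.002] F [5.3 0.4 1.7] gap -0.0002578869687209621
```

View pics/c2.png

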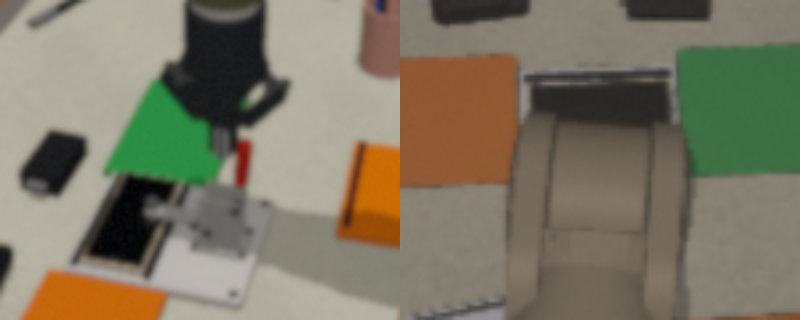

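Contact with the handle is felt at 5 N. I now push along its arc.

Emit:
carry_out(
  steps=[
    [-1, -0.0035, 0, 0, 0, 0, 0],
    [-1, -0.0035, 0, 0, 0, 0, 0],
    [-1, -0.0035, 0, 0, 0, 0, 0],
    [-1, -0.0035, 0, 0, 0, 0, 0],
    [-1, -0.004, 0, 0.0012, 0, 0, 0],
    [-1, -0.004, 0, 0.0012, 0, 0, 0],
    [-1, -0.004, 0, 0.0012, 0, 0, 0],
    [-1, -0.004, 0, 0.0013, 0, 0, 0],
    [-1, -0.0035, 0, 0.0025, 0, 0, 0],
    [-1, -0.0035, 0, 0.0025, 0, 0, 0],
    [-1, -0.0035, 0, 0.0025, 0, 0, 0],
    [-1, -0.0035, 0, 0.0025, 0, 0, 0],
    [-1, -0.0026, 0, 0.0035, 0, 0, 0],
    [-1, -0.0026, 0, 0.0035, 0, 0, 0],
    [-1, -0.0026, 0, 0.0035, 0, 0, 0],
    [-1, -0.0026, 0, 0.0035, 0, 0, 0],
    [-1, 0, 0, 0, 0, 0, 0],
  ],
)

```text
clock: 6.12
tcp_pos: [0.4673, 0.0423, 0.1218]
orientation: [-0.0, 1.0, 0.023, -0.001]
wrist_force: [0.4, 0.2, 0.1]
finger_gap: 0.0001
```

```bash
python3 -c "
from s import *
st()"
```

```text
t 6.125 jig mm [-158.3    1.2  121.8] yaw 2.6914348731544147 q [-0.     1.     0.023 -0.001] F [0.4 0.2 0.1] gap 0.00013147165220456634
```

Emit:
carry_out(
  steps=[
    [-1, -0.0015, 0, 0.004, 0, 0, 0],
    [-1, -0.0015, 0, 0.004, 0, 0, 0],
    [-1, -0.0015, 0, 0.004, 0, 0, 0],
    [-1, 0, 0, 0.002, 0, 0, 0],
    [-1, 0, 0, 0.001, 0, 0, 0],
    [-1, 0, 0, 0, 0, 0, 0],
  ],
)

```text
clock: 6.88
tcp_pos: [0.4634, 0.0421, 0.1087]
orientation: [0.0, 1.0, 0.024, 0.0]
wrist_force: [-4.7, -0.5, 15.7]
finger_gap: 0.0001
```

```bash
python3 -c "
from s import *
st();a=snap('side','s3')
A=a['color'][150:270,240:390]
cv2.imwrite('pics/c3.png',cv2.resize(A,(600,480))[:,:,::-1])"
```

```text
t 6.875 jig mm [-162.3    1.1  108.7] yaw 2.698644557159915 q [0.    1.    0.024 0.   ] F [-4.7 -0.3 15.7] gap 7.287494344844759e-05
```

View pics/c3.png

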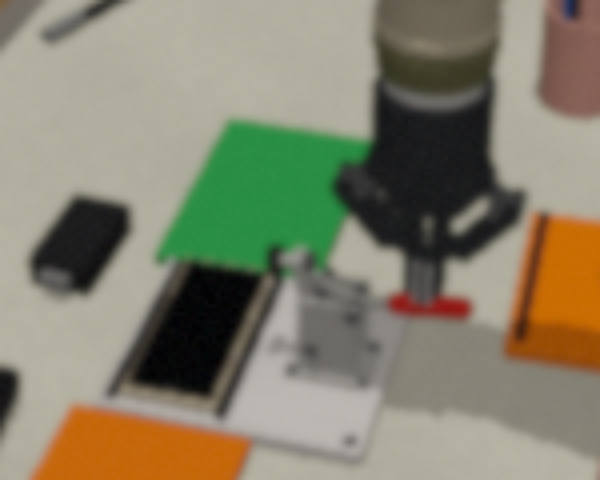

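The handle is laid flat on its stop (red bar at crop (390–470,305)), with 16 N felt, and the phone is still in the channel. The shut gripper's knuckles are wide along tool x, so I turn the tool 90° to clear the raised arm. I then go above the +y end of the channel.

Emit:
carry_out(
  steps=[
    [-1, 0, 0, -0.036, 0, 0, 0],
    [-1, 0, 0, -0.036, 0, 0, 0],
    [-1, 0, 0, -0.036, 0, 0, 0],
    [-1, 0, 0, -0.036, 0, 0, 0],
    [-1, 0, 0, 0, 0, 0, -0.1745],
    [-1, 0, 0, 0, 0, 0, -0.1745],
    [-1, 0, 0, 0, 0, 0, -0.1745],
    [-1, 0, 0, 0, 0, 0, -0.1745],
    [-1, 0, 0, 0, 0, 0, -0.1745],
    [-1, 0, 0, 0, 0, 0, -0.1745],
    [-1, 0, 0, 0, 0, 0, -0.1745],
    [-1, 0, 0, 0, 0, 0, -0.1745],
    [-1, 0, 0, 0, 0, 0, -0.1745],
    [-1, 0.0285, 0.0415, 0, 0, 0, 0],
    [-1, 0.0285, 0.0415, 0, 0, 0, 0],
    [-1, 0.0285, 0.0415, 0, 0, 0, 0],
    [-1, 0.0285, 0.0415, 0, 0, 0, 0],
    [-1, 0, 0, 0, 0, 0, 0],
  ],
)

```text
clock: 9.18
tcp_pos: [0.6258, 0.1655, 0.2483]
orientation: [-0.001, 0.69, 0.724, -0.001]
wrist_force: [-1.2, -0.5, -0.4]
finger_gap: 0.0
```

```bash
python3 -c "
from s import *
st();a=snap('side','s4');snap('wrist','w4')
A=a['color'][160:270,240:390]
J=np.array([.6255,.0485,0]);Rj=cv2.Rodrigues(np.array([0,0,np.radians(2.67)]))[0]
P=J+np.array([[x,y,.0225] for x,y in((-.034,.073),(.034,.073),(-.034,-.073),(.034,-.073))])@Rj.T
print(proj(a,P))
h=cv2.cvtColor(a['color'],cv2.COLOR_RGB2HSV)
# phone near end: black glass pixels lowest
m=((h[:,:,2]<30)).astype(np.uint8); m[:205]=0;m[270:]=0;m[:,:262]=0;m[:,330:]=0
n,l,s,c=cv2.connectedComponentsWithStats(m); k=1+s[1:,4].argmax(); ys,xs=np.nonzero(l==k)
W=(onz(a,np.c_[xs,ys],.0225)-J)@Rj*1000; print('glass jig pct',np.percentile(W,[1,50,99],axis=0).round(1),s[k])
cv2.imwrite('pics/c4.png',np.hstack([cv2.resize(A,(440,330)),cv2.resize(cv2.imread('pics/w4.png')[:,:,::-1],(352,330))])[:,:,::-1])"
```

```text
t 9.175 jig mm [  5.7 116.9 248.3] yaw 92.8080395626965 q [-0.001  0.69   0.724 -0.001] F [-1.2 -0.4 -0.4] gap 4.334464643511033e-05
[[292.64530267 252.44863108]
 [268.96305444 247.85503179]
 [307.95369606 218.42928135]
 [286.28336211 214.64800959]]
glass jig pct [[-24.5 -66.3  22.5]
 [  1.6   1.   22.5]
 [ 28.8  57.7  22.5]] [274 217  30  32 565]
```

View pics/c4.png

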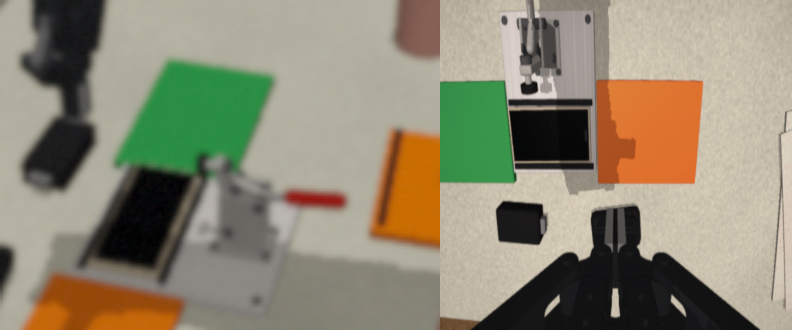

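The clamp is open, the phone is in place and the way down is clear. I go down over the orange mat's edge without touching it.

Emit:
carry_out(
  steps=[
    [-1, 0, -0.0015, 0.035, 0, 0, 0],
    [-1, 0, 0, 0.035, 0, 0, 0],
    [-1, 0, 0, 0.035, 0, 0, 0],
    [-1, 0, 0, 0.035, 0, 0, 0],
    [-1, 0, 0, 0.035, 0, 0, 0],
    [-1, 0, 0, 0.02, 0, 0, 0],
    [-1, 0, 0, 0.012, 0, 0, 0],
    [-1, 0, 0, 0.005, 0, 0, 0],
    [-1, 0, 0, 0, 0, 0, 0],
  ],
)

```text
clock: 10.4
tcp_pos: [0.6227, 0.1634, 0.0401]
orientation: [0.0, 0.691, 0.723, 0.0]
wrist_force: [-1.1, -0.8, -0.1]
finger_gap: 0.0001
```

```bash
python3 -c "
from s import *
st()"
```

```text
t 10.4 jig mm [  2.6 114.9  40.1] yaw 92.65734957414676 q [0.    0.691 0.723 0.   ] F [-1.1 -0.7 -0.1] gap 5.330114499551921e-05
```

Emit:
carry_out(
  steps=[
    [-1, 0, 0.001, 0.005, 0, 0, 0],
    [-1, 0, 0, 0, 0, 0, 0],
    [-1, -0.01, 0, 0, 0, 0, 0],
    [-1, -0.01, 0, 0, 0, 0, 0],
    [-1, -0.005, 0, 0, 0, 0, 0],
    [-1, -0.005, 0, 0, 0, 0, 0],
    [-1, -0.005, 0, 0, 0, 0, 0],
    [-1, -0.005, 0, 0, 0, 0, 0],
    [-1, -0.006, 0, 0, 0, 0, 0],
    [-1, -0.006, 0, 0, 0, 0, 0],
    [-1, -0.006, 0, 0, 0, 0, 0],
  ],
)

```text
clock: 11.78
tcp_pos: [0.6262, 0.1054, 0.0344]
orientation: [-0.0, 0.69, 0.723, 0.0]
wrist_force: [-0.3, 2.6, -0.7]
finger_gap: 0.0004
```

```bash
python3 -c "
from s import *
st()"
```

```text
t 11.775 jig mm [ 3.4 56.8 34.4] yaw 92.68058267454428 q [-0.     0.69   0.723  0.   ] F [-0.2  2.7 -0.7] gap 0.00035153760086896046
```

It is pushing at about 3 N, so I carry on.

Emit:
carry_out(
  steps=[
    [-1, -0.007, 0, 0, 0, 0, 0],
    [-1, -0.007, 0, 0, 0, 0, 0],
    [-1, -0.007, 0, 0, 0, 0, 0],
    [-1, -0.007, 0, 0, 0, 0, 0],
    [-1, -0.007, 0, 0, 0, 0, 0],
    [-1, -0.007, 0, 0, 0, 0, 0],
    [-1, -0.007, 0, 0, 0, 0, 0],
    [-1, -0.007, 0, 0, 0, 0, 0],
    [-1, -0.007, 0, 0, 0, 0, 0],
    [-1, -0.007, 0, 0, 0, 0, 0],
    [-1, -0.007, 0, 0, 0, 0, 0],
    [-1, -0.007, 0, 0, 0, 0, 0],
    [-1, -0.007, 0, 0, 0, 0, 0],
    [-1, -0.007, 0, 0, 0, 0, 0],
    [-1, -0.007, 0, 0, 0, 0, 0],
    [-1, -0.006, 0, 0, 0, 0, 0],
    [-1, -0.005, 0, 0, 0, 0, 0],
    [-1, 0, 0, 0, 0, 0, 0],
  ],
)

```text
clock: 14.02
tcp_pos: [0.6316, -0.0109, 0.0342]
orientation: [0.0, 0.691, 0.723, -0.0]
wrist_force: [-0.2, -0.6, -0.5]
finger_gap: 0.0005
```

```bash
python3 -c "
from s import *
st();a=snap('side','s5')
A=a['color'][130:280,220:420]
cv2.imwrite('pics/c5.png',cv2.resize(A,(640,480))[:,:,::-1])"
```

```text
t 14.025 jig mm [  3.3 -59.6  34.2] yaw 92.62979806648598 q [ 0.     0.691  0.723 -0.   ] F [-0.3 -0.5 -0.5] gap 0.0004720414985160267
```

View pics/c5.png

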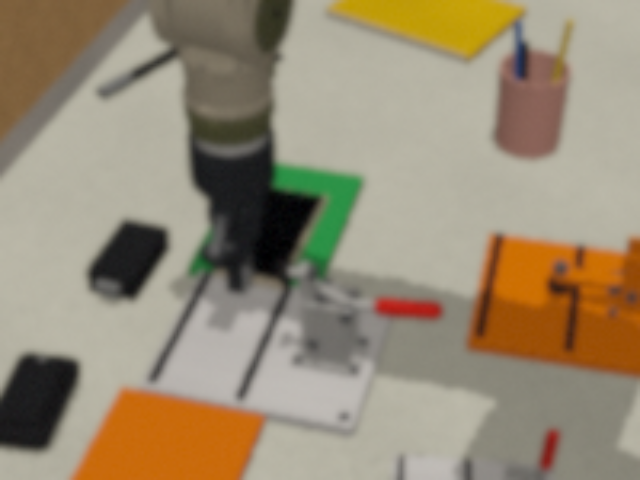

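The phone is mostly on the green mat and running straight, with the handle still flat. I push 34 mm more, then back off and lift.

Emit:
carry_out(
  steps=[
    [-1, -0.005, 0, 0, 0, 0, 0],
    [-1, -0.005, 0, 0, 0, 0, 0],
    [-1, -0.005, 0, 0, 0, 0, 0],
    [-1, -0.005, 0, 0, 0, 0, 0],
    [-1, -0.005, 0, 0, 0, 0, 0],
    [-1, -0.005, 0, 0, 0, 0, 0],
    [-1, -0.003, 0, 0, 0, 0, 0],
    [-1, -0.001, 0, 0, 0, 0, 0],
    [-1, 0, 0, 0, 0, 0, 0],
    [-1, 0.008, 0, 0, 0, 0, 0],
    [-1, 0.008, 0, 0, 0, 0, 0],
    [-1, 0, 0, -0.03, 0, 0, 0],
    [-1, 0, 0, -0.05, 0, 0, 0],
    [-1, 0, 0, -0.05, 0, 0, 0],
    [-1, 0.05, 0, -0.03, 0, 0, 0],
    [-1, 0.06, 0, 0, 0, 0, 0],
    [-1, 0.06, 0, 0, 0, 0, 0],
    [-1, 0.06, 0, 0, 0, 0, 0],
    [-1, 0.04, 0, 0, 0, 0, 0],
    [-1, 0, 0, 0, 0, 0, 0],
  ],
)

```text
clock: 16.58
tcp_pos: [0.6188, 0.2455, 0.1942]
orientation: [-0.0, 0.688, 0.725, 0.0]
wrist_force: [-0.4, 0.0, 0.5]
finger_gap: 0.0
```

```bash
python3 -c "
from s import *
st();a=snap('side','s6');b=snap('top','t6')
J=np.array([.6255,.0485,0]);Rj=cv2.Rodrigues(np.array([0,0,np.radians(2.67)]))[0]
for c,(x0,x1,y0,y1) in((b,(335,395,150,192)),(a,(275,340,175,225))):
    v=c['color'].max(2); m=np.zeros_like(v); m[y0:y1,x0:x1]=(v[y0:y1,x0:x1]<45)*255
    n,l,s,ce=cv2.connectedComponentsWithStats(m); k=1+s[1:,4].argmax(); ys,xs=np.nonzero(l==k)
    W=(onz(c,np.c_[xs,ys],.021)-J)@Rj; r=cv2.minAreaRect((W[:,:2]*1000).astype(np.float32)); print(r)
A=a['color'][130:280,220:420];B=b['color'][120:240,250:410]
cv2.imwrite('pics/c6.png',np.hstack([cv2.resize(A,(400,300)),cv2.resize(B,(400,300))])[:,:,::-1])"
```

```text
t 16.575 jig mm [  2.5 197.1 194.2] yaw 92.99306828909506 q [-0.     0.688  0.725  0.   ] F [-0.4  0.   0.5] gap 4.639591475953566e-05
((-3.6296768188476562, -172.3026123046875), (125.64714050292969, 50.26582336425781), 87.93495178222656)
((-1.6788558959960938, -174.72247314453125), (130.29776000976562, 53.36958312988281), 88.54756164550781)
```

View pics/c6.png

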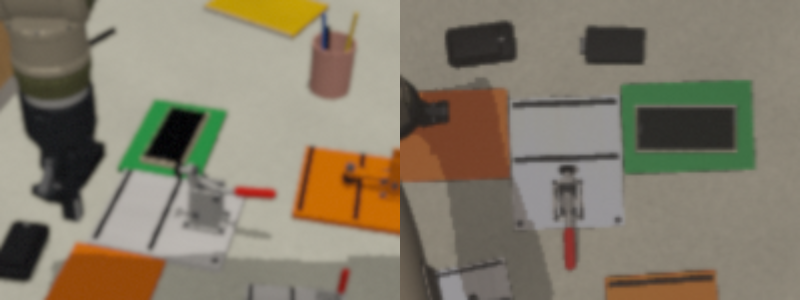

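The phone lies wholly on the green mat with green visible all round. Its centre is at about (−3, −173) mm in the jig frame, and 177 is the mat's middle. The handle is flat, and nothing is being touched.

```bash
python3 -c "
from h import *
env.hand_in()"
```

```text
the job is handed in; nothing more can be done
```

I opened the clamp, slid the phone out onto the green mat and handed the job in after about 17 s of the 48 s allowed. `hand_in()` gives no verdict, so what follows is from my own last checks.

- **Clamp:** I pushed the red handle over centre with the shut fingers and laid it back to its stop, where I felt about 16 N. In the last pictures it is still lying flat and fully open.
- **Phone:** I pushed it by its end along the channel and never gripped it. The last top and side views put its centre at about (−3, −173) mm in the jig frame. The mat's middle is at −177 mm and anything from about −155 to −199 mm is wholly on it. The two views agree to about 2.5 mm, and the phone is turned about 2° or less.
- **Flatness:** I judged this by eye only; I did not measure the phone's height or tilt. Green shows all round it and its outline looks right for a flat phone.
- **Surroundings:** The mouse, charger and cup look unmoved in the last pictures. The eraser was outside the last crops, but the arm only came down at the jig. The arm ended clear, with the wrist force near zero.

No check failed.

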